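# Fold back the balance's dust cover and load the big check weight

## Robot

A 7-joint arm with a two-finger parallel gripper is mounted at the origin on a cart in front of the work surface, level with it; the furniture and walls round the work are solid. World frame = base frame: x ahead of the robot, y to its left, z up, the work surface at z = 0. Lengths are in m, angles in rad, forces in N, time in s.
With the tool pointing down it reaches from about 0.4 to 0.875 m from the base axis. Payload 19.3 kg.
Tool frame: the origin (TCP) lies where the fingers leave the gripper's body, on its centre line; the fingertips stand bot.tip_reach ahead of it and the grasp point (between the pads) lies 54 mm ahead of it (bot.tip_reach is the distance from the TCP to the fingertips, in m); z points along the fingers, y is the line along which they close (so a half turn about z gives the same grasp; the last joint's range is limited). The gripper opens to 85 mm and grips with 20 to 120 N. Pads are 22 mm wide; open, the fingers measure 114 mm over their backs; the gripper's body (76 mm by 85 mm) begins 54 mm behind the grasp point. The pads swing forward as they close: fully open they stand 13 mm farther back than shut.
Start: joints at [1.163, 0.521, -0.036, 1.599, 0.021, 1.021, -0.113], TCP at [0.207, -0.59, 0.304] pointing down, gripper open.
Joint ranges: [-2.91, 2.91], [-0.3, 2.13], [-1.5, 1.42], [0.17, 2.43], [-1.26, 4.41], [0.16, 1.93], [-2.52, 2.52]. Speed limits (rad/s): [1.89, 1.89, 2.39, 2.39, 3.01, 3.01, 3.01].

## Interface

Orientations are given as [roll, pitch, yaw] about the fixed x, y, z axes, in that order (R = Rz(yaw) Ry(pitch) Rx(roll)).
In Python, from workcell import bot gives the robot as it stands. The module is installed in compiled form; this text tells all that it offers.
- The arm moves only by the shell command python3 -m jog 'ROWS' [FORCE]. ROWS is JSON, a list that holds one entry, the list of rows, each a list of 7 numbers: the shift along the tool's x, y, z in mm, then the turn, a rotation vector about the tool's x, y, z in rad, then the opening, from 0 (shut) to 1 (fully open). In form: [[[tx, ty, tz, wx, wy, wz, fingers], ...]]. A call has 1 to 5 rows; each row shifts and turns the commanded pose from where the row before left it, along the tool's axes as they then stand; what a row does not reach is not made up. A row lasts 1/10 s, in which the tool goes at most 50 mm and 8.59 degrees, less where a joint would pass 70% of its speed; a pose out of reach is approached as far as the arm can. A call is refused whole if a number of a shift passes 50 or a number of a turn 0.15, either way. A call with a gripper value outside its range is refused whole. The fingers move at their own pace and stop on an object; FORCE is the grip in N (left out, the last holds). Time passes only in rows, so rows that do not move let the fingers close. It gives the time, the measured TCP pose, the force, the opening and the grip force at its end, in the units of the state.
- bot.observe(): the state, without advancing time (a new reading comes with each control period).
- bot.grab_frame(name): name is "side" or "top"; returns a dict with "img" (384x512x3 uint8, red, green, blue), "intrinsics" (3x3 intrinsics, pixels), "k1" (the pictures are not rectified: a ray, as slopes to the right and down, at radius r is drawn at 1 + k1 r^2 times it, then the intrinsics apply), "R" (3x3) and "t" (3): a world point X has camera coordinates R X + t. Camera axes: x right, y down, z forward; pixel columns grow to the right and rows downward; lengths in m; the calibration is good to about 2 mm. A picture is of the moment at which its call begins. There is no depth.
- bot.job_done(): hands the job in; it is judged then, once.
Trained networks look in a picture, given as the dict that the camera call returned (one of the last four; its "shot" number tells which), for a name from the list of things; names that differ only in an ending like _2 or _b are one class to them, and where a whole thing is asked for, a point or a joint stands for the part that bears it (a point fixed in the world has none). Each returns a list of dicts, best first, with "conf" (0 to 1); they miss things now and then, are a little off and sometimes report something else, mostly with a low value. They report only what shows in the picture. A call takes as long as a camera call.
- bot.trace(query, picture): "region" (384x512 bool, what is visible of it).
- bot.spot_point(query, picture): "xyz" ([x, y, z] in m, in world coordinates, good to about 4 mm: a listed point, or the origin of a listed thing).
The state is a dict: "clock": time; "qpos": joint angles; "qd": joint speeds; "joint_efforts": joint torques, N m; "position": TCP position; "tool_rot": TCP orientation; "force": force on the tool from outside, world axes, zero at the start; "moment": the same for the moment, N m; "grip_width": finger opening in m; "finger_force": force on a finger pad.
Only numpy, scipy, OpenCV 4.12 (cv2) and the standard library are available. Lean on these libraries where they do the work, as an engineer would, in place of code of your own. Each camera call takes 0.05 s, during which the arm holds its last target. There are 200 camera calls.

## Task

Get the balance ready for its check: push its bifold dust cover back until the two panels are folded flat against each other, standing upright at the rear. Then set the largest of the three check weights that stand to the right of the balance down gently, upright, in the middle of the weighing pan, leaving the cover folded, and the two smaller weights where they stand.

Things in the scene. Friction and masses are not known exactly. Their poses are not given: they have to be found in the camera images.
- balance: Check balance fixed to the bench: grey plinth 235 (x) x 205 (y) mm with an open-topped well, clear over x -59..+80, y -90..+90 mm. Origin: centre of its underside at bench height, under the pan's middle. x axis: from its front (robot side; console 54 mm high at x -115..-63, with blank display and dummy keys) to its rear; z up. Side rails 65 mm high, front wall of the well 61 mm.
- cover (a joint): Angle of the cover's rear panel, rad: 0 = cover flat over the well, 1.56 = end stop, both panels upright and flat together. Starts as a low tent, 0.2 to 0.6. The hinges are stiff, so the cover stays where it is left; pushing the bar level along the balance's +x with 2 to 10 N raises the ridge and folds both panels.
- rear_hinge (a point): Middle of the cover's fixed rear hinge line, 67 mm above the bench, at x = +85 mm of the balance. The cover is two aluminium panels, each 70 mm long, 190 mm wide, 4 mm thick: the rear one hinged here, the front one hinged to it at the ridge, its free edge guided level along the side rails. Folded, the panels stand at this line, the ridge 137 mm above the bench.
- push_bar (a point): Centre of the round steel push bar (16 mm diameter, 190 mm long along the balance's y) on the free front edge of the cover. Starts at about x = -45 to -20 mm in the balance's axes; folded it is at about +77 mm. It stays 75 to 79 mm above the bench; nothing stands before its front face above the side rails (65 mm). Push it near its middle with closed fingertips.
- pan (a point): Centre of the top face of the round steel weighing pan, 74 mm in diameter, 56 mm above the bench, in the middle of the well; the pan does not move.
- weight_500_mid (a point): The largest check weight: steel, body 38 mm in diameter, 52 mm high with its knob, 500 g; point on its axis half-way up (26 mm above its underside). It starts upright on the bench to the right of the balance and can be gripped from above round its body.
- weight_200_mid (a point): The middle check weight: 28 mm in diameter, 39 mm high; point on its axis half-way up. Not needed: leave it.
- weight_100_mid (a point): The smallest check weight: 22 mm in diameter, 32 mm high; point on its axis half-way up. Not needed: leave it.

How it is judged:
On the way:
1. the cover is folded flat (joint above 1.48 rad) while the largest weight is not yet over the pan (value of joint cover above 1.48 rad and horizontal distance between weight_500_mid and pan above 0.06 m), for 0.2 s.
At the end, for the whole second after the job is handed in: The cover is folded and at rest (joint above 1.46 rad); the largest weight stands on the pan (its middle 21 to 31 mm above the pan's top face), upright within 0.1 rad, within 14 mm of the pan's centre; the two smaller weights are within 30 mm of where they stood (value of joint cover above 1.46 rad and horizontal distance between weight_500_mid and pan below 0.014 m and z of weight_500_mid in the frame of pan between 0.021 and 0.031 m and angle between weight_500_mid's own z axis and vertical below 0.1 rad and distance of each of weight_200_mid, weight_100_mid from where it was at the start of the episode below 0.03 m and velocity of joint cover between -0.05 and 0.05 rad/s); the robot touches nothing.
It fails at once if the largest weight is dropped or slammed on the pan (faster than 0.4 m/s within 25 mm of its resting height) (horizontal distance between weight_500_mid and pan below 0.045 m and z of weight_500_mid in the frame of pan below 0.051 m and linear speed of weight_500 above 0.4 m/s).
It fails at once if a smaller weight is knocked over or carried off (angle between any of weight_200_mid, weight_100_mid's own z axis and vertical above 0.6 rad or distance of any of weight_200_mid, weight_100_mid from where it was at the start of the episode above 0.06 m).
It also fails if it takes over 51 s, if anything falls off the work surface, if the arm or the gripper's body presses on something with over 40 N, if the wrist force passes 120 N, or if a joint passes its speed limit or range.

## Working session

There is one attempt and no reset: what is moved stays moved. The work goes in short steps, Python scripts to look and compute and a shell command to move; the robot and the scene stay as the last step left them, time stands still between calls to the robot, and variables do not carry over. Pictures are saved under pics/ and viewed, at most 10 in all, crops included, and the job is handed in when it is done.

```bash
mkdir -p pics
python3 - <<'E'
from workcell import bot
import cv2,numpy as np
np.set_printoptions(precision=4,suppress=True)
s=bot.observe();print({k:np.round(s[k],3) for k in s}, bot.tip_reach)
ims=[]
for n in("side","top"):
    f=bot.grab_frame(n);ims.append(f["img"])
    print(n,"campos",-f["R"].T@f["t"])
    for q in("balance","rear_hinge","push_bar","pan","weight_500_mid","weight_200_mid","weight_100_mid"):
        print(q,[(np.round(d["xyz"],4),round(d["conf"],2)) for d in bot.spot_point(q,f)[:3]])
im=cv2.resize(np.vstack(ims),None,fx=.78,fy=.78)
cv2.imwrite("pics/a.png",im[:,:,::-1])
E
```

```text
{'clock': np.float64(0.0), 'qpos': array([ 1.163,  0.522, -0.036,  1.6  ,  0.021,  1.021, -0.113]), 'qd': array([-0.002, -0.001,  0.002,  0.002,  0.001, -0.001, -0.   ]), 'joint_efforts': array([ -0.001, -92.711,   1.979, -36.993,   0.018,   0.008,  -0.   ]), 'position': array([ 0.207, -0.589,  0.303]), 'tool_rot': array([-3.14 ,  0.   ,  0.338]), 'force': array([-0.171, -0.462,  0.489]), 'moment': array([-0.022, -0.012, -0.057]), 'finger_force': np.float64(0.0), 'grip_width': np.float64(0.086)} 0.0726
side campos [ 0.4061 -0.7833  0.612 ]
balance [(array([0.5734, 0.0884, 0.0006]), 0.88)]
rear_hinge [(array([0.6604, 0.0827, 0.0673]), 0.97), (array([0.5727, 0.0892, 0.0015]), 0.19)]
push_bar [(array([0.5469, 0.0955, 0.0805]), 0.61), (array([ 0.4576, -0.1794,  0.0195]), 0.39)]
pan [(array([0.5726, 0.0906, 0.0581]), 0.96), (array([ 0.4558, -0.1818,  0.0196]), 0.28), (array([ 0.5602, -0.2474,  0.0292]), 0.17)]
weight_500_mid [(array([ 0.5585, -0.2445,  0.0291]), 0.53)]
weight_200_mid [(array([ 0.4556, -0.1804,  0.0193]), 0.51)]
weight_100_mid [(array([ 0.6554, -0.2168,  0.0172]), 0.59)]
top campos [ 0.4311 -0.056   0.9101]
balance [(array([ 0.5726,  0.0917, -0.0002]), 0.91)]
rear_hinge [(array([0.656 , 0.0845, 0.0639]), 0.82)]
push_bar [(array([0.5403, 0.0923, 0.0765]), 0.74)]
pan [(array([0.5727, 0.0846, 0.0577]), 0.97)]
weight_500_mid [(array([ 0.5623, -0.2486,  0.0268]), 0.61)]
weight_200_mid [(array([ 0.462 , -0.1809,  0.0206]), 0.57)]
weight_100_mid [(array([0.6576, 0.0838, 0.0662]), 0.49), (array([ 0.6552, -0.2158,  0.017 ]), 0.48)]
```

View pics/a.png

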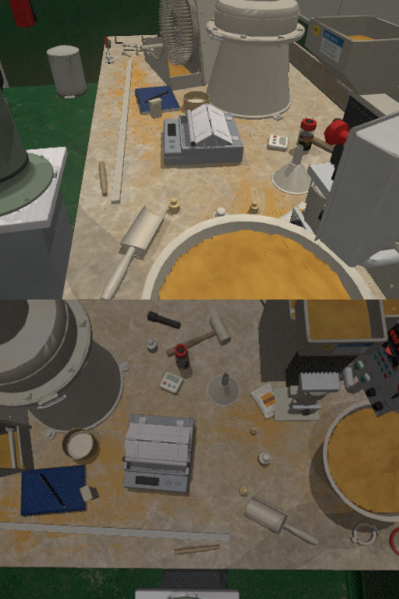

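```bash
cat > h.py <<'E'
import numpy as np,cv2
def proj(f,X):
    c=np.atleast_2d(X)@f["R"].T+f["t"];p=c[:,:2]/c[:,2:];p=p*(1+f["k1"]*(p**2).sum(1))[:,None]
    return p@f["intrinsics"][:2,:2].T+f["intrinsics"][:2,2]
def ray(f,uv):
    K=f["intrinsics"];p=cv2.undistortPoints(np.array([[uv]],float),K,np.array([f["k1"],0,0,0,0.]))[0,0] # approx model same
    o=-f["R"].T@f["t"];d=f["R"].T@np.r_[p,1];return o,d/np.linalg.norm(d)
def atz(f,uv,z):
    o,d=ray(f,uv);return o+d*(z-o[2])/d[2]
def tri(f,a,g,b):
    o,d=ray(f,a);p,e=ray(g,b);s=np.linalg.lstsq(np.c_[d,-e],p-o,rcond=None)[0]
    x,y=o+d*s[0],p+e*s[1];return (x+y)/2,np.linalg.norm(x-y)
E
python3 - <<'E'
from workcell import bot
import cv2,numpy as np
from h import *
np.set_printoptions(precision=4,suppress=True)
S=bot.grab_frame("side");T=bot.grab_frame("top")
for q in("weight_500_mid","weight_200_mid","weight_100_mid"):
    c=[]
    for f in(S,T):
        d=bot.trace(q,f)[0];r=d["region"];v,u=np.nonzero(r);c.append((u.mean(),v.mean()));print(q,d["conf"],r.sum(),c[-1])
    print(tri(S,c[0],T,c[1]))
for yaw in(-.12,-.06,0,.06):
    print(yaw,end=' ')
for q in("balance","push_bar"):
    d=bot.trace(q,T)[0];r=d["region"].astype(np.uint8)
    k=max(cv2.findContours(r,0,2)[0],key=cv2.contourArea);print(q,d["conf"],cv2.boundingRect(k))
    b=cv2.boxPoints(cv2.minAreaRect(k)); print(b); print([atz(T,p,.065)[:2] for p in b])
t=T["img"][120:320,140:400];s=S["img"][100:300,150:410]
cv2.imwrite("pics/b.png",cv2.resize(np.vstack([t,s]),None,fx=1.5,fy=1.5,interpolation=2)[:,:,::-1])
cv2.imwrite("pics/T.png",T["img"][:,:,::-1])
E
```

```text
weight_500_mid 0.54 176 (np.float64(281.5), np.float64(272.71022727272725))
weight_500_mid 0.58 247 (np.float64(337.43724696356276), np.float64(203.50607287449392))
(array([ 0.5584, -0.2413,  0.0352]), np.float64(0.002421592910738415))
weight_200_mid 0.65 252 (np.float64(223.34920634920636), np.float64(264.27777777777777))
weight_200_mid 0.58 121 (np.float64(311.7107438016529), np.float64(244.52892561983472))
(array([ 0.4576, -0.1784,  0.0118]), np.float64(0.0009440183739432683))
weight_100_mid 0.6 153 (np.float64(325.718954248366), np.float64(266.24183006535947))
weight_100_mid 0.4 59 (np.float64(323.52542372881356), np.float64(167.27118644067798))
(array([ 0.6564, -0.2142,  0.0093]), np.float64(0.0006646378084410791))
-0.12 -0.06 0 0.06 balance 0.96 (158, 147, 91, 102)
[[154.3885 241.282 ]
 [163.6016 143.6228]
 [249.2357 151.7015]
 [240.0226 249.3606]]
[array([0.4621, 0.2016]), array([0.7038, 0.1912]), array([ 0.6821, -0.0229]), array([ 0.4438, -0.0026])]
push_bar 0.89 (158, 180, 84, 34)
[[157.7399 206.9476]
 [160.1991 179.0764]
 [243.2584 186.4052]
 [240.7991 214.2764]]
[array([0.5444, 0.1978]), array([0.6134, 0.1952]), array([ 0.5948, -0.0089]), array([ 0.5268, -0.0036])]
```

View pics/b.png

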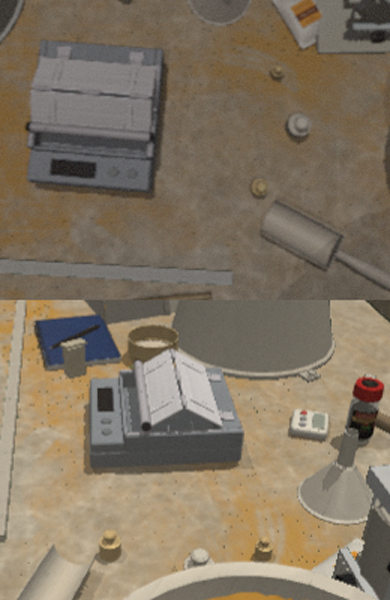

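View pics/T.png

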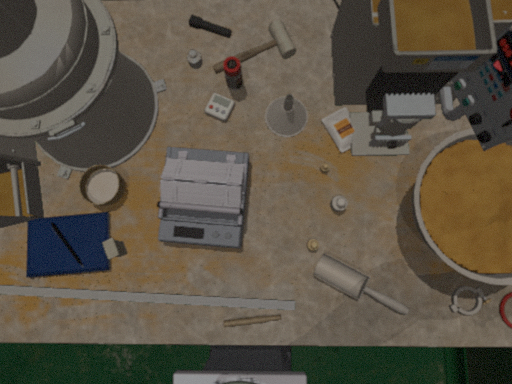

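Both views show the balance yawed about -0.085 rad, its centre at (0.573, 0.088). The top image has the 500 g weight at px (338,203), the 200 g at (312,244) and the 100 g at (324,168). I'll rise, turn, and travel round the drum.

```bash
python3 -m jog '[[[0,0,-50,0,0,0.141,0],[0,0,-50,0,0,0.141,0],[0,0,-50,0,0,0.141,0],[18,-40,0,0,0,0,0],[18,-40,0,0,0,0,0]]]'
python3 -m jog '[[[18,-40,0,0,0,0,0],[18,-40,0,0,0,0,0],[18,-40,0,0,0,0,0],[18,-40,0,0,0,0,0],[18,-40,0,0,0,0,0]]]'
```

```text
clock: 1.8
position: [0.25, -0.5126, 0.4549]
tool_rot: [3.14, -0.001, -0.087]
force: [1.0, -0.9, -1.0]
grip_width: 0.0123
finger_force: 0.0
clock: 2.3
position: [0.357, -0.3197, 0.4541]
tool_rot: [3.141, -0.0, -0.085]
force: [1.2, -0.8, -0.2]
grip_width: -0.0002
finger_force: 0.0
```

```bash
python3 -m jog '[[[8,-42,0,0,0,0,0],[8,-42,0,0,0,0,0],[8,-42,0,0,0,0,0],[8,-42,0,0,0,0,0],[8,-42,0,0,0,0,0]]]'
python3 -m jog '[[[8,-42,0,0,0,0,0],[8,-42,0,0,0,0,0],[8,-42,0,0,0,0,0],[8,-42,0,0,0,0,0],[0,0,0,0,0.14,0,0]]]'
python3 - <<'E'
from workcell import bot
from h import *
S=bot.grab_frame("side");T=bot.grab_frame("top")
a=(293,275);b=(415,205);print("rim",tri(S,a,T,b))
for f in(S,T):
    for q in("push_bar","balance","rear_hinge","pan"): print(q,[(np.round(d["xyz"],4),round(d["conf"],2)) for d in bot.spot_point(q,f)[:1]])
print(bot.observe()["position"],bot.observe()["tool_rot"])
E
```

```text
clock: 2.8
position: [0.4142, -0.1139, 0.4542]
tool_rot: [3.141, -0.001, -0.085]
force: [0.7, -0.3, -0.1]
grip_width: -0.0
finger_force: 0.0
clock: 3.3
position: [0.4622, 0.0538, 0.4526]
tool_rot: [-3.139, -0.137, -0.08]
force: [0.0, -2.2, -1.1]
grip_width: 0.0001
finger_force: 0.0
rim (array([ 0.53690336, -0.37427988,  0.16914815]), np.float64(0.004273546951178282))
push_bar [(array([0.5469, 0.091 , 0.0806]), 0.6)]
balance [(array([0.5721, 0.0906, 0.0011]), 0.7)]
rear_hinge [(array([0.6583, 0.0841, 0.0674]), 0.76)]
pan [(array([0.572 , 0.0929, 0.0552]), 0.64)]
push_bar [(array([0.5442, 0.0945, 0.0761]), 0.76)]
balance [(array([5.731e-01, 9.370e-02, 1.000e-04]), 0.8)]
rear_hinge [(array([0.656 , 0.0817, 0.0665]), 0.57)]
pan [(array([0.5708, 0.087 , 0.0546]), 0.8)]
[0.46058017 0.04859818 0.45381376] [-3.14153187 -0.13881455 -0.08620673]
```

```bash
python3 -m jog '[[[-3,-10,45,0,0,0,0],[-3,-10,45,0,0,0,0],[-3,-10,45,0,0,0,0],[-3,-10,45,0,0,0,0],[-3,-9,45,0,0,0,0]]]'
python3 -m jog '[[[-4,0,35,0,0,0,0],[-2,0,30,0,0,0,0],[-2,0,20,0,0,0,0],[0,0,0,0,0,0,0]]]'
```

```text
clock: 4.3
position: [0.4812, 0.0966, 0.2273]
tool_rot: [-3.141, -0.14, -0.086]
force: [2.2, -1.1, 0.7]
grip_width: -0.0003
finger_force: 0.0
clock: 4.7
position: [0.4841, 0.0959, 0.1414]
tool_rot: [3.14, -0.136, -0.085]
force: [-0.2, -0.0, 0.6]
grip_width: 0.0001
finger_force: 0.0
```

```bash
python3 -m jog '[[[12,0,0.2,0,0,0,0],[10,0,1.4,0,0,0,0],[10,0,1.4,0,0,0,0],[10,0,1.4,0,0,0,0],[10,0,1.4,0,0,0,0]]]'
python3 -m jog '[[[10,0,1.4,0,0,0,0],[10,0,1.4,0,0,0,0]]]'
```

```text
clock: 5.2
position: [0.538, 0.0913, 0.1455]
tool_rot: [-3.141, -0.14, -0.086]
force: [-2.0, 0.8, -1.9]
grip_width: 0.0003
finger_force: 1.0
clock: 5.4
position: [0.5581, 0.0898, 0.1453]
tool_rot: [3.142, -0.14, -0.085]
force: [-0.5, -0.1, -1.1]
grip_width: 0.0
finger_force: 0.7
```

Run:
```python
from workcell import bot
from h import *
S=bot.grab_frame("side")
print([(np.round(d["xyz"],4),round(d["conf"],2)) for d in bot.spot_point("push_bar",S)[:1]])
cv2.imwrite("pics/c.png",cv2.resize(S["img"][80:230,180:380],None,fx=3,fy=3,interpolation=2)[:,:,::-1])
```

```text
[(array([0.5918, 0.0894, 0.0804]), 0.94)]
```

View pics/c.png

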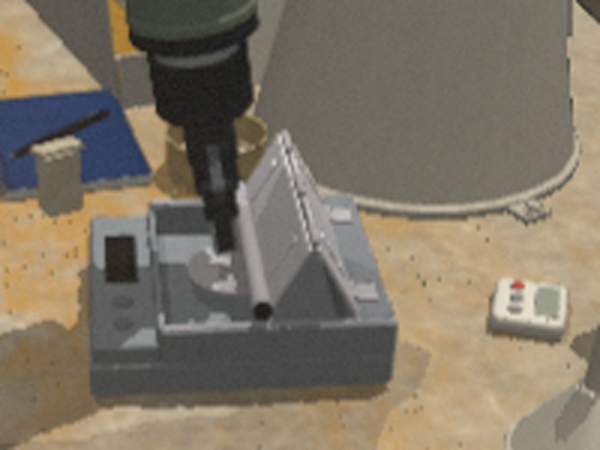

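The cover is folding well: the fingertips press the bar (crop px (240,230)) and the ridge is rising at (285,135). I'll keep pushing.

```bash
python3 -m jog '[[[10,0,1.9,0,0,0,0],[10,0,1.9,0,0,0,0],[10,0,1.9,0,0,0,0],[10,0,1.5,0,0,0,0]]]'
python3 -m jog '[[[6,0,0.8,0,0,0,0],[5,0,0.7,0,0,0,0]]]'
```

```text
clock: 5.9
position: [0.5986, 0.0864, 0.1436]
tool_rot: [-3.142, -0.14, -0.085]
force: [-1.2, -0.2, -1.1]
grip_width: 0.0001
finger_force: 0.6
clock: 6.1
position: [0.6093, 0.0855, 0.1437]
tool_rot: [-3.141, -0.14, -0.085]
force: [-1.2, -1.3, -0.5]
grip_width: 0.0001
finger_force: 0.5
```

```bash
python3 -m jog '[[[3,0,0.4,0,0,0,0],[3,0,0.4,0,0,0,0]]]'
python3 -m jog '[[[2,0,0.3,0,0,0,0],[2,0,0.3,0,0,0,0]]]';python3 -m jog '[[[2,0,0.3,0,0,0,0]]]'
```

```text
clock: 6.3
position: [0.6149, 0.0851, 0.1438]
tool_rot: [-3.142, -0.14, -0.085]
force: [-1.6, -0.6, -0.3]
grip_width: 0.0
finger_force: 0.4
clock: 6.5
position: [0.6189, 0.0848, 0.1438]
tool_rot: [-3.142, -0.14, -0.085]
force: [-0.3, -0.3, -0.5]
grip_width: -0.0002
finger_force: 0.4
clock: 6.6
position: [0.6206, 0.0846, 0.1437]
tool_rot: [3.141, -0.139, -0.085]
force: [-7.3, 0.8, 1.2]
grip_width: 0.0
finger_force: 4.1
```

```bash
python3 -m jog '[[[1.5,0,0.2,0,0,0,0],[0,0,0,0,0,0,0]]]'
python3 -m jog '[[[1.5,0,0.2,0,0,0,0],[0,0,0,0,0,0,0],[0,0,0,0,0,0,0]]]'
python3 - <<'E'
from workcell import bot
from h import *
S=bot.grab_frame("side")
print([(np.round(d["xyz"],4),round(d["conf"],2)) for d in bot.spot_point("push_bar",S)[:1]])
cv2.imwrite("pics/d.png",cv2.resize(S["img"][80:230,180:380],None,fx=3,fy=3,interpolation=2)[:,:,::-1])
E
```

```text
clock: 6.8
position: [0.6212, 0.0846, 0.1434]
tool_rot: [3.141, -0.137, -0.085]
force: [-11.5, 0.8, 6.1]
grip_width: 0.0001
finger_force: 6.0
clock: 7.1
position: [0.6219, 0.0846, 0.1433]
tool_rot: [3.14, -0.136, -0.085]
force: [-17.2, 0.7, 8.8]
grip_width: -0.0004
finger_force: 9.2
[(array([0.6516, 0.0839, 0.0772]), 0.89)]
```

View pics/d.png

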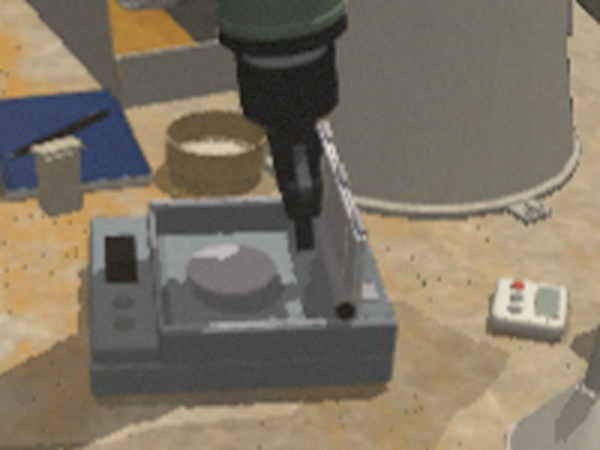

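The cover is folded upright: bar at crop px (345,310), panels together, and a firm 17 N at the stop. I'll retreat level, rise, straighten and open.

```bash
python3 -m jog '[[[-15,0,-2.1,0,0,0,0],[-30,0,-4.2,0,0,0,0],[-35,0,-5,0,0,0,0],[7,0,-49,0,0,0,0],[7,0,-49,0,0,0,0]]]'
python3 -m jog '[[[7,0,-49,0,0,0,0.8],[0,0,0,0,-0.14,0,0.8],[0,45,0,0,0,0,0.8],[0,45,0,0,0,0,0.8],[0,45,0,0,0,0,0.8]]]'
python3 -m jog '[[[0,45,0,0,0,0,0.8],[0,45,0,0,0,0,0.8],[0,45,0,0,0,0,0.8]]]'
python3 - <<'E'
from workcell import bot
from h import *
for n in("side","top"):
    f=bot.grab_frame(n)
    for q in("push_bar","rear_hinge","pan","balance","weight_500_mid","weight_200_mid","weight_100_mid"): print(n,q,[(np.round(d["xyz"],4),round(d["conf"],2)) for d in bot.spot_point(q,f)[:2]])
s=bot.observe();print(s["position"],s["tool_rot"])
E
```

```text
clock: 7.7
position: [0.5423, 0.0916, 0.2435]
tool_rot: [3.141, -0.138, -0.083]
force: [1.9, 0.0, 0.5]
grip_width: -0.0004
finger_force: 0.0
clock: 8.2
position: [0.532, -0.045, 0.2925]
tool_rot: [3.142, -0.001, -0.085]
force: [0.5, -0.3, 0.1]
grip_width: 0.0682
finger_force: 0.0
clock: 8.5
position: [0.5203, -0.1798, 0.2927]
tool_rot: [3.141, -0.001, -0.085]
force: [1.1, 0.4, 0.2]
grip_width: 0.0683
finger_force: 0.0
side push_bar [(array([0.6528, 0.0841, 0.0791]), 0.55)]
side rear_hinge [(array([0.6579, 0.0843, 0.0691]), 0.72), (array([0.6529, 0.0848, 0.0772]), 0.63)]
side pan []
side balance [(array([0.5693, 0.0889, 0.0019]), 0.89)]
side weight_500_mid [(array([ 0.5598, -0.2472,  0.0267]), 0.57)]
side weight_200_mid [(array([ 0.4546, -0.1825,  0.0175]), 0.47), (array([0.5756, 0.0903, 0.0032]), 0.15)]
side weight_100_mid []
top push_bar [(array([0.6495, 0.0841, 0.0739]), 0.96)]
top rear_hinge [(array([0.6559, 0.0839, 0.0665]), 0.79)]
top pan []
top balance [(array([ 0.5715,  0.0943, -0.004 ]), 0.74)]
top weight_500_mid []
top weight_200_mid [(array([ 0.4592, -0.1803,  0.02  ]), 0.62)]
top weight_100_mid []
[ 0.52066516 -0.17775186  0.29228854] [-3.14157405e+00 -5.28652530e-06 -8.50291743e-02]
```

```bash
python3 -m jog '[[[23,33,0,0,0,0,0.9],[22,32,0,0,0,0,0.9],[0,0,40,0,0,0,0.9],[0,0,40,0,0,0,0.9],[0,0,20,0,0,0,0.9]]]'
python3 - <<'E'
from workcell import bot
from h import *
for n in("side","top"):
    f=bot.grab_frame(n)
    for q in("weight_500_mid","weight_200_mid","weight_100_mid"): print(n,q,[(np.round(d["xyz"],4),round(d["conf"],2)) for d in bot.spot_point(q,f)[:2]])
    if n=="side":cv2.imwrite("pics/e.png",cv2.resize(f["img"][170:320,190:390],None,fx=3,fy=3,interpolation=2)[:,:,::-1])
s=bot.observe();print(s["position"],s["tool_rot"])
E
```

```text
clock: 9.8
position: [0.5588, -0.2463, 0.1891]
tool_rot: [-3.14, 0.003, -0.085]
force: [0.1, 0.2, 0.7]
grip_width: 0.0771
finger_force: 0.0
side weight_500_mid [(array([ 0.5598, -0.2477,  0.0272]), 0.74)]
side weight_200_mid [(array([ 0.459 , -0.1812,  0.0187]), 0.59)]
side weight_100_mid []
top weight_500_mid [(array([ 0.563 , -0.2462,  0.0253]), 0.78)]
top weight_200_mid [(array([ 0.4616, -0.1781,  0.0185]), 0.46)]
top weight_100_mid [(array([ 0.6525, -0.2194,  0.0167]), 0.64)]
[ 0.56047618 -0.24666167  0.19375232] [ 3.14090204e+00 -2.04201831e-03 -8.52826167e-02]
```

View pics/e.png

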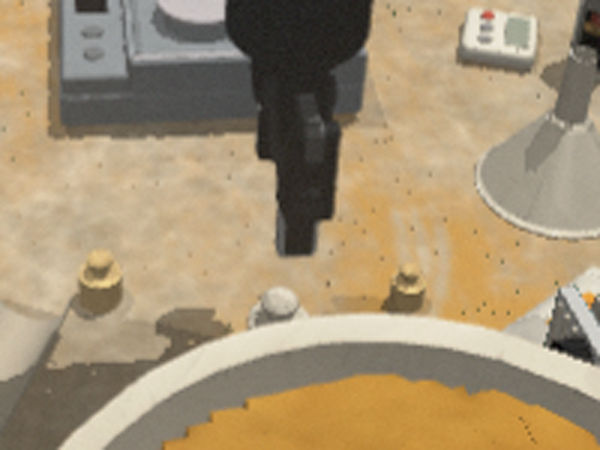

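The gripper stands above the 500 g weight, whose knob is at crop px (278,305). The small weights are clear at (100,285) and (408,290). I'll descend and grip.

```bash
python3 -m jog '[[[1,0,40,0,0,0,0.9],[0,0,40,0,0,0,0.9],[0,0,20,0,0,0,0.9],[0,0,13,0,0,0,0.9],[0,0,0,0,0,0,0.9]]]'
python3 -m jog '[[[0,0,0,0,0,0,0.3],[0,0,0,0,0,0,0.3],[0,0,0,0,0,0,0.3],[0,0,0,0,0,0,0.3],[0,0,0,0,0,0,0.3]]]' 50
python3 -m jog '[[[0,0,0,0,0,0,0.3],[0,0,0,0,0,0,0.3]]]'
```

```text
clock: 10.7
position: [0.5607, -0.2464, 0.0786]
tool_rot: [-3.141, 0.001, -0.085]
force: [-0.1, -0.1, 0.1]
grip_width: 0.0769
finger_force: 0.0
clock: 11.2
position: [0.5615, -0.247, 0.0808]
tool_rot: [3.141, -0.002, -0.086]
force: [-2.9, -0.4, 10.6]
grip_width: 0.0365
finger_force: 48.9
clock: 11.4
position: [0.5615, -0.247, 0.0808]
tool_rot: [3.141, -0.002, -0.086]
force: [-2.0, -0.0, 11.3]
grip_width: 0.0365
finger_force: 48.9
```

```bash
python3 -m jog '[[[0,0,-8,0,0,0,0.3],[0,0,-20,0,0,0,0.3],[0,0,-40,0,0,0,0.3],[0,0,-45,0,0,0,0.3],[0,0,-40,0,0,0,0.3]]]'
python3 -m jog '[[[-2,-20,-20,0,0,0,0.3],[-2,-40,-10,0,0,0,0.3],[-2,-40,0,0,0,0,0.3],[-2,-40,0,0,0,0,0.3],[-2,-40,0,0,0,0,0.3]]]'
python3 -m jog '[[[-2,-40,0,0,0,0,0.3],[-2,-40,0,0,0,0,0.3],[-2,-40,0,0,0,0,0.3],[-2,-25,0,0,0,0,0.3],[0,-10,0,0,0,0,0.3]]]'
python3 - <<'E'
from workcell import bot
from h import *
for n in("side","top"):
    f=bot.grab_frame(n)
    for q in("weight_500_mid","pan","balance","push_bar"): print(n,q,[(np.round(d["xyz"],4),round(d["conf"],2)) for d in bot.spot_point(q,f)[:2]])
    if n=="side":cv2.imwrite("pics/f.png",cv2.resize(f["img"][60:230,180:380],None,fx=3,fy=3,interpolation=2)[:,:,::-1])
s=bot.observe();print(s["position"],s["tool_rot"],s["force"],s["grip_width"])
E
```

```text
clock: 11.9
position: [0.5607, -0.2464, 0.2349]
tool_rot: [3.142, -0.0, -0.085]
force: [0.8, -1.1, -5.2]
grip_width: 0.0369
finger_force: 51.6
clock: 12.4
position: [0.5658, -0.0649, 0.263]
tool_rot: [3.141, -0.0, -0.085]
force: [1.5, 0.4, -4.4]
grip_width: 0.0363
finger_force: 51.6
clock: 12.9
position: [0.5709, 0.0919, 0.2629]
tool_rot: [-3.14, -0.0, -0.082]
force: [-0.1, 0.1, -5.0]
grip_width: 0.0365
finger_force: 51.6
side weight_500_mid [(array([0.5666, 0.0929, 0.2079]), 0.63)]
side pan [(array([0.571 , 0.0906, 0.0554]), 0.91)]
side balance [(array([0.574 , 0.0895, 0.0017]), 0.85), (array([0.5727, 0.0917, 0.0591]), 0.23)]
side push_bar [(array([0.6519, 0.0833, 0.0769]), 0.75)]
top weight_500_mid []
top pan [(array([0.5711, 0.0868, 0.0518]), 0.81)]
top balance [(array([ 0.5737,  0.0919, -0.0007]), 0.85)]
top push_bar [(array([0.6469, 0.085 , 0.0739]), 0.58)]
[0.57156724 0.0879902  0.26230893] [ 3.14142401e+00  2.61533604e-05 -8.62609366e-02] [ 0.0697574   0.33510925 -4.08262675] 0.036565850579832686
```

View pics/f.png

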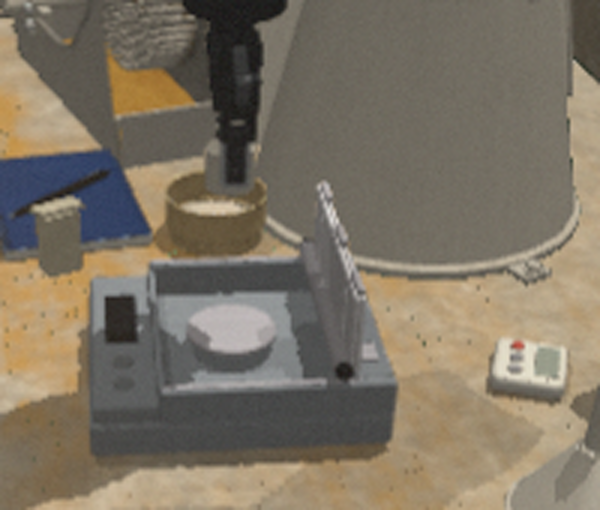

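The 500 g weight hangs upright at crop px (230,165) above the pan (232,335), and the cover is still folded. I'll correct by +3 mm in x and lower.

```bash
python3 -m jog '[[[3,-1.5,20,0,0,0,0.3],[0,0,30,0,0,0,0.3],[0,0,30,0,0,0,0.3],[0,0,15,0,0,0,0.3],[0,0,10,0,0,0,0.3]]]'
python3 -m jog '[[[0,0,6,0,0,0,0.3],[0,0,4,0,0,0,0.3],[0,0,3,0,0,0,0.3],[0,0,2,0,0,0,0.3],[0,0,2,0,0,0,0.3]]]'
python3 -m jog '[[[0,0,1,0,0,0,0.3],[0,0,0,0,0,0,0.3]]]'
```

```text
clock: 13.9
position: [0.5745, 0.0898, 0.1563]
tool_rot: [3.141, 0.001, -0.085]
force: [-0.7, 0.9, -3.7]
grip_width: 0.0362
finger_force: 51.5
clock: 14.4
position: [0.5748, 0.09, 0.1406]
tool_rot: [-3.141, -0.001, -0.085]
force: [0.7, -0.4, -3.9]
grip_width: 0.0363
finger_force: 51.6
clock: 14.6
position: [0.5747, 0.09, 0.1393]
tool_rot: [-3.142, -0.0, -0.085]
force: [-0.4, -0.3, -4.7]
grip_width: 0.0365
finger_force: 51.6
```

```bash
for i in 1; do python3 -m jog '[[[0,0,1.5,0,0,0,0.3],[0,0,0,0,0,0,0.3]]]'; done
python3 -m jog '[[[0,0,1,0,0,0,0.3],[0,0,0,0,0,0,0.3]]]'
python3 - <<'E'
from workcell import bot
from h import *
for n in("side","top"):
    f=bot.grab_frame(n)
    for q in("weight_500_mid","pan"): print(n,q,[(np.round(d["xyz"],4),round(d["conf"],2)) for d in bot.spot_point(q,f)[:2]])
E
```

```text
clock: 14.8
position: [0.5746, 0.09, 0.1377]
tool_rot: [3.142, 0.0, -0.085]
force: [-0.6, 0.1, -4.3]
grip_width: 0.0361
finger_force: 51.6
clock: 15.0
position: [0.5747, 0.09, 0.1369]
tool_rot: [-3.142, -0.0, -0.085]
force: [-1.7, -0.9, -1.7]
grip_width: 0.036
finger_force: 51.9
side weight_500_mid [(array([0.5734, 0.0913, 0.0813]), 0.45), (array([0.5716, 0.0907, 0.004 ]), 0.3)]
side pan [(array([0.5729, 0.0905, 0.0575]), 0.69)]
top weight_500_mid []
top pan []
```

```bash
python3 -m jog '[[[0,0,0.8,0,0,0,0.3],[0,0,0,0,0,0,0.3]]]' 20
python3 -m jog '[[[0,0,0,0,0,0,0.5],[0,0,0,0,0,0,0.7],[0,0,0,0,0,0,0.8],[0,0,0,0,0,0,0.8],[0,0,0,0,0,0,0.8]]]'
python3 - <<'E'
from workcell import bot
from h import *
f=bot.grab_frame("side")
for q in("weight_500_mid","pan"): print(q,[(np.round(d["xyz"],4),round(d["conf"],2)) for d in bot.spot_point(q,f)[:2]])
E
```

```text
clock: 15.5
position: [0.5747, 0.09, 0.1368]
tool_rot: [3.141, -0.001, -0.085]
force: [-5.8, -1.9, 15.0]
grip_width: 0.0361
finger_force: 53.7
clock: 16.0
position: [0.5747, 0.09, 0.1359]
tool_rot: [-3.142, 0.0, -0.085]
force: [0.2, 0.1, -0.6]
grip_width: 0.0682
finger_force: 0.0
weight_500_mid []
pan [(array([0.5726, 0.0901, 0.0564]), 0.78)]
```

Released; rise straight up, move back, and check.

```bash
python3 -m jog '[[[0,0,-10,0,0,0,0.8],[0,0,-30,0,0,0,0.8],[0,0,-45,0,0,0,0.8],[0,0,-45,0,0,0,0.8],[0,0,-45,0,0,0,0.8]]]'
python3 -m jog '[[[-20,40,0,0,0,0,0.8],[-20,40,0,0,0,0,0.8],[-20,40,0,0,0,0,0.8],[-10,40,0,0,0,0,0.8],[0,0,0,0,0,0,0.8]]]'
python3 - <<'E'
from workcell import bot
from h import *
im=[]
for n in("side","top"):
    f=bot.grab_frame(n)
    for q in("weight_500_mid","pan","push_bar","balance","weight_200_mid","weight_100_mid"): print(n,q,[(np.round(d["xyz"],4),round(d["conf"],2)) for d in bot.spot_point(q,f)[:1]])
    im.append(f["img"][100:280,180:380] if n=="side" else f["img"][120:300,140:340])
cv2.imwrite("pics/g.png",cv2.resize(np.hstack(im),None,fx=2,fy=2,interpolation=2)[:,:,::-1])
print(bot.observe()["force"],bot.observe()["qd"])
E
```

```text
clock: 16.65
position: [0.5742, 0.09, 0.3136]
tool_rot: [-3.141, -0.0, -0.085]
force: [0.3, -0.2, -0.5]
grip_width: 0.0686
finger_force: 0.0
clock: 17.15
position: [0.4894, -0.0684, 0.3118]
tool_rot: [3.139, -0.0, -0.091]
force: [0.7, 1.6, 0.4]
grip_width: 0.0682
finger_force: 0.0
side weight_500_mid [(array([0.5739, 0.0917, 0.0825]), 0.77)]
side pan [(array([0.57  , 0.0915, 0.0588]), 0.74)]
side push_bar [(array([0.6533, 0.0828, 0.0748]), 0.8)]
side balance [(array([5.752e-01, 8.940e-02, 3.000e-04]), 0.58)]
side weight_200_mid [(array([ 0.4535, -0.1798,  0.0155]), 0.83)]
side weight_100_mid [(array([ 0.6535, -0.2148,  0.0163]), 0.51)]
top weight_500_mid [(array([0.5764, 0.0922, 0.082 ]), 0.45)]
top pan [(array([0.5717, 0.0881, 0.0519]), 0.78)]
top push_bar [(array([0.6463, 0.084 , 0.076 ]), 0.95)]
top balance []
top weight_200_mid []
top weight_100_mid []
[-0.28761932 -0.42943946 -0.55404854] [ 0.00188199 -0.00231166 -0.00122001  0.00025586  0.00226311 -0.00166661
 -0.00035531]
```

View pics/g.png

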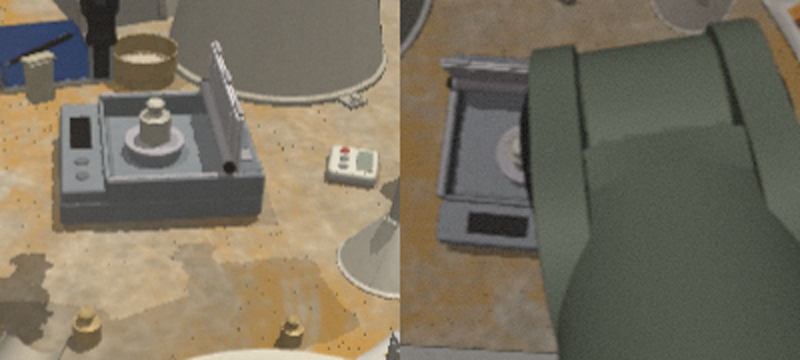

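The weight stands upright in the middle of the pan (px (155,130)), the cover is folded (ridge at (215,45)), and the small weights are in place at (87,327) and (292,332). Nothing is touching the robot, so I'm handing in.

```bash
python3 -c "
from workcell import bot
print(bot.job_done())"
```

```text
the job is handed in; nothing more can be done
None
```

I handed the job in at about 17 s on the robot's clock: the cover is folded upright at the rear, the 500 g weight stands upright about 2–4 mm from the pan's centre by the camera estimates, and the two smaller weights are where they stood. The hand-in returned no verdict.

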